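Clamp a screwdriver in the torque-lock vise

TASK

Clamp the grey-handled screwdriver in the blue bench vise so that its blade can be dressed: lay its handle flat on the bed, crosswise and centred between the open jaws, and let go, then push the sliding jaw fully up against the handle, and last turn the red lock knob clockwise until it clicks past its detent and stays there. Leave the other things on the bench where they are.

Things in the scene. Friction and masses are not known exactly. Their poses are not given: they have to be found in the camera images.
- driver: The screwdriver to clamp, loose on the bench, about 0.18 kg. Grey square handle, rounded edges, 100 mm long, 34 mm wide and 34 mm high, with an amber collar at its front end and a thin steel shaft that ends 144 mm ahead of the origin. Origin: centre of the underside of the handle; x runs along the tool towards the blade, z up. Balance point about 8 mm ahead of the origin. Either end may point to either side in the vise.
- driver_mid (a point): The middle of the screwdriver's handle, 17 mm above driver's origin; same axes.
- vise: The blue and dark steel bench vise, fixed to the bench. Origin: on the bench, under the bed; x is the clamping direction, from the sliding jaw (nearer the robot) to the fixed jaw (farther), y along the jaws, z up. The bed is a flat plate with its top 25 mm above the bench, 110 mm wide (y), from x = -130 to +160 mm. The fixed jaw's face is at x = +130 mm, its top 85 mm above the bench; the jaws are 100 mm wide. The sliding jaw's top is 99 mm above the bench.
- vise_jaw (a joint): Travel of the sliding jaw in m along the vise's +x; the opening between the jaw faces is 0.135 minus this value. It starts at 0 to 0.015 and meets a properly laid 34 mm handle at about 0.101. It slides with about 4 N of friction and stays where it is left. It carries the lock knob, so it may be pushed by the knob or by the back of the jaw.
- jaw_face (a point): Centre line of the sliding jaw's clamping face, 45 mm above the bench; axes as the vise. The jaw plate is 22 mm thick; behind it (towards -x) a face slopes down at 30 degrees and carries the lock knob; the carriage ends 110 mm behind the face.
- knob_grip (a point): The point to grip on the red lock knob, on its axis. z points outward along the axis, which leans 30 degrees from vertical towards the vise's -x (towards the robot); x runs along the knob's grip bar, and turns with it. The bar is 75 mm long, 18 mm thick (its y) and 36 mm high along the axis, from 20 mm below this point to 16 mm above it; the sloping face is 34 mm below this point. The point moves with the sliding jaw.
- lock_knob (a joint): Angle of the lock knob in rad, growing clockwise as seen from outside, looking at the knob along its axis. 0 = unlocked stop, 1.2 = locked stop. A spring inside makes it snap: it takes about 0.2 N m to start it, less and less up to half-way (0.6); past that it clicks over to 1.2 by itself, and if let go before it springs back to 0. The bar starts turned about 35 degrees one way from the line up the slope and ends as far the other way.
- spare_driver: Bystander: a screwdriver of the same shape and size with a white handle and black collar; origin and axes as driver.
- wrench: Bystander: a steel wrench lying beyond the vise's left.
- hammer: Bystander: a hammer lying on the far right.
- spray_can: Bystander: a can, 170 mm high, 64 mm across, far left; origin at its foot.
- grease_jar: Bystander: a jar with yellow label, 70 mm high, 70 mm across, right of the vise's far end; origin at its foot.
- parts_dish: Bystander: a small steel dish, 90 mm across, 28 mm high, between robot and vise.
- bearing: Bystander: a steel bearing ring, 60 mm across, 16 mm high, between robot and vise.
Not all that is in view belongs to the job. Leave any purple look-alike of the driver alone.

How it is judged:
On the way, in this order (a step that is already met when the one before it is completed fails the run):
1. the screwdriver's handle lies on the vise bed between the jaws, crosswise, let go (z of driver_mid in the frame of vise between 0.033 and 0.055 m and x of driver_mid in the frame of vise between 0 and 0.13 m and y of driver_mid in the frame of vise between -0.035 and 0.035 m and contact force between the fingers and driver below 0.2 N and angle between the x axis of driver and the y axis of vise, either way round below 0.35 rad), for 0.2 s.
2. the sliding jaw is up against the handle, closed on it (z of driver_mid in the frame of vise between 0.033 and 0.055 m and x of driver_mid in the frame of vise between 0 and 0.13 m and y of driver_mid in the frame of vise between -0.035 and 0.035 m and contact force between the fingers and driver below 0.2 N and angle between the x axis of driver and the y axis of vise, either way round below 0.12 rad and value of joint vise_jaw above 0.097 m), for 0.2 s.
3. the lock knob is past its click, with the jaw still closed on the handle (value of joint lock_knob above 1.05 rad and value of joint vise_jaw above 0.097 m), for 0.2 s.
At the end, for the whole second after the job is handed in: Handle of the grey screwdriver on the vise bed (middle 33-55 mm above the bench, within 35 mm of the vise's centre line, within 0.12 rad of parallel to the jaws), vise_jaw above 0.097 (opening under 38 mm), lock_knob resting above 1.05, screwdriver at rest and let go (all of step 3 and z of driver_mid in the frame of vise between 0.033 and 0.055 m and x of driver_mid in the frame of vise between 0 and 0.13 m and y of driver_mid in the frame of vise between -0.035 and 0.035 m and contact force between the fingers and driver below 0.2 N and angle between the x axis of driver and the y axis of vise, either way round below 0.12 rad and linear speed of driver below 0.02 m/s and velocity of joint lock_knob below 0.1 rad/s); the robot touches nothing.
It fails at once if the white-handled screwdriver is moved more than 30 mm (distance of spare_driver from where it was at the start of the episode above 0.03 m).
It fails at once if another bystander (wrench, hammer, spray can, grease jar, parts dish, bearing) is moved more than 30 mm (distance of any of wrench, hammer, spray_can, grease_jar, parts_dish, bearing from where it was at the start of the episode above 0.03 m).
It also fails if it takes over 59 s, if anything falls off the work surface, if the arm or the gripper's body presses on something with over 40 N, if the wrist force passes 120 N, or if a joint passes its speed limit or range.

ROBOT

A 6-joint arm with a two-finger parallel gripper is mounted at the origin on the work surface. World frame = base frame: x ahead of the robot, y to its left, z up, the work surface at z = 0. Lengths are in m, angles in rad, forces in N, time in s.
With the tool pointing down it reaches from about 0.3 to 0.825 m from the base axis. Payload 5.4 kg.
Tool frame: the origin (TCP) lies midway between the tips of the shut fingers; the grasp point (between the pads) lies 19 mm behind it; z points along the fingers, y is the direction in which the jaws open and shut (so a half turn about z gives the same grasp; the last joint's range is limited). The gripper opens to 92 mm and grips with 3 to 60 N. Pads are 20 mm wide; open, the fingers measure 128 mm over their backs; the gripper's body (75 mm by 189 mm) begins 69 mm behind the grasp point.
Start: joints at [0.982, 0.158, 1.597, -0, 1.386, -0.21], TCP at [0.213, 0.534, 0.215] pointing down, gripper open.
Joint ranges: [-2.91, 2.91], [-0.94, 2.29], [0.18, 2.7], [-1.29, 4.43], [0.17, 2.64], [-3, 3]. Speed limits (rad/s): [2.57, 2.57, 3.14, 3.14, 3.14, 3.14].

INTERFACE

Orientations are given as a unit quaternion [x, y, z, w].
In Python, from rig import manip, optics gives the robot as it stands.
- The arm moves only by the shell command python3 -m jog 'ROWS' [FORCE]. ROWS is JSON, a list of rows, each an object with "travel": the shift along the tool's x, y, z in m, a list of three; "turn": the turn, a rotation vector about the tool's x, y, z in rad, a list of three; "hand": the gripper command: -1 is shut, 1 is fully open, values between are in proportion. A call has 1 to 8 rows; each row shifts and turns the commanded pose from where the row before left it, along the tool's axes as they then stand; what a row does not reach is not made up. A row lasts 1/8 s, in which the tool goes at most 62.5 mm and 10.7 degrees, less where a joint would pass 70% of its speed; a pose out of reach is approached as far as the arm can. A call is refused whole if a number of a shift passes 0.0625 or a number of a turn 0.188, either way. A call with a gripper value outside its range is refused whole. The fingers move at their own pace and stop on an object; FORCE is the grip in N (left out, the last holds). Time passes only in rows, so rows that do not move let the fingers close. It gives the time, the measured TCP pose, the force and the opening at its end, in the units of the state.
- manip.observe(): the state, without advancing time (a new reading comes with each control period).
- optics.grab_frame(name): name is "scene" or "top" or "wrist"; returns a dict with "image" (480x640x3 uint8, blue, green, red), "depth" (480x640 float32, m along the optical axis (not along the pixel's ray), 0 where there is no reading), "K" (3x3 intrinsics, pixels), "world_to_cam" (4x4, takes a point from world to camera coordinates). Camera axes: x right, y down, z forward; pixel columns grow to the right and rows downward; lengths in m; the calibration is good to about 2 mm. A picture is of the moment at which its call begins.
- manip.job_done(): hands the job in, once; it reports no verdict.
The state is a dict: "clock": time; "qpos": joint angles; "qvel": joint speeds; "tau": joint torques, N m; "eef_pos": TCP position; "tool_rot": TCP orientation; "contact_force": force on the tool from outside, world axes, zero at the start; "ft_torque": the same for the moment, N m; "width": finger opening in m.
Only numpy, scipy, OpenCV 4.12 (cv2) and the standard library are available. Lean on these libraries where they do the work, as an engineer would, in place of code of your own. Each camera call takes 0.05 s, during which the arm holds its last target.

## Working session

There is one attempt and no reset: what is moved stays moved. The work goes in short steps, Python scripts to look and compute and a shell command to move; the robot and the scene stay as the last step left them, time stands still between calls to the robot, and variables do not carry over. Pictures are saved under pics/ and viewed, and the job is handed in when it is done.

```bash
ls; mkdir -p pics
python3 - <<'E'
from rig import manip, optics
import cv2,pickle
print(manip.observe())
for n in ["scene","top","wrist"]:
    f=optics.grab_frame(n); cv2.imwrite(f"pics/a_{n}.png",f["image"]); pickle.dump(f,open(f"a_{n}.pkl","wb"))
    print(n,f["K"],f["world_to_cam"],(f["depth"]>0).mean())
E
```

```text
pics
{'clock': 0.0, 'qpos': array([ 9.81896560e-01,  1.59025069e-01,  1.59819977e+00, -9.00424238e-06,
        1.38620678e+00, -2.10081394e-01]), 'qvel': array([ 0.00136029,  0.00133938, -0.00037924,  0.00188752, -0.00035951,
        0.00012141]), 'tau': array([ 1.19868113e-03, -3.85562575e+01, -3.22112811e+01,  7.00898515e-02,
        3.76889796e-02, -1.26089622e-04]), 'eef_pos': array([0.21231073, 0.53370514, 0.21364866]), 'tool_rot': array([ 1.88277785e-01,  9.82115385e-01, -8.48802376e-04, -3.53555236e-04]), 'contact_force': array([ 0.51032226,  0.31726402, -0.02583364]), 'ft_torque': array([ 0.02614799, -0.02222083,  0.0022917 ]), 'width': 0.092203534741769}
scene [[577.94247754   0.         321.77087557]
 [  0.         577.94247754 242.97973022]
 [  0.           0.           1.        ]] [[ 0.71072055  0.70345266 -0.00553773 -0.40806134]
 [ 0.57009103 -0.58055745 -0.58133404 -0.19924999]
 [-0.41215595  0.41000904 -0.81364616  1.94704698]
 [ 0.          0.          0.          1.        ]] 0.9960286458333333
top [[449.03454762   0.         313.87541117]
 [  0.         449.03454762 237.04289954]
 [  0.           0.           1.        ]] [[ 0.02670091 -0.99963832 -0.00320818  0.040125  ]
 [-0.99645712 -0.02635962 -0.07986479  0.50559042]
 [ 0.07975134  0.00532927 -0.99680054  1.1301745 ]
 [ 0.          0.          0.          1.        ]] 0.996240234375
wrist [[338.19030236   0.         319.60997896]
 [  0.         338.19030236 239.06063859]
 [  0.           0.           1.        ]] [[ 0.36964312  0.92916956 -0.00281002 -0.57314054]
 [ 0.9022232  -0.35819692  0.24018381 -0.02733325]
 [ 0.22216494 -0.09131756 -0.97072336  0.38986094]
 [ 0.          0.          0.          1.        ]] 0.964482421875
```

View pics/a_top.png

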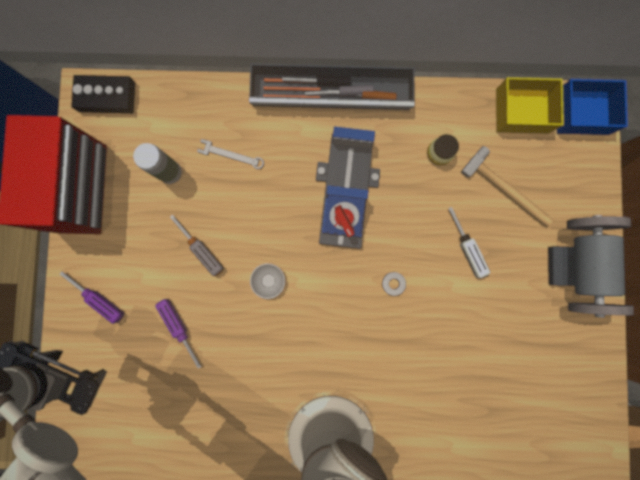

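View pics/a_scene.png

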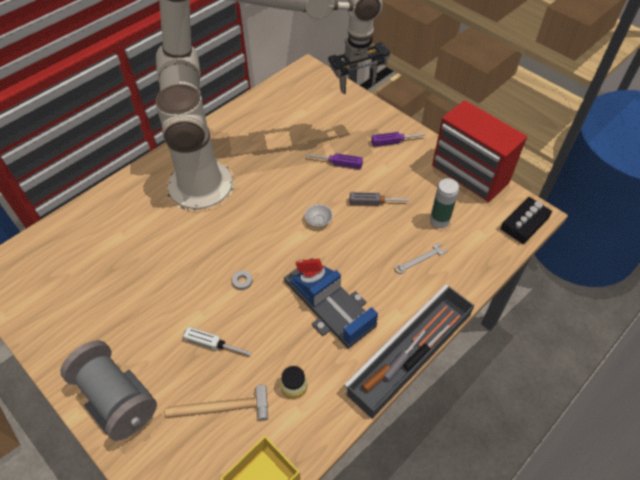

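View pics/a_wrist.png

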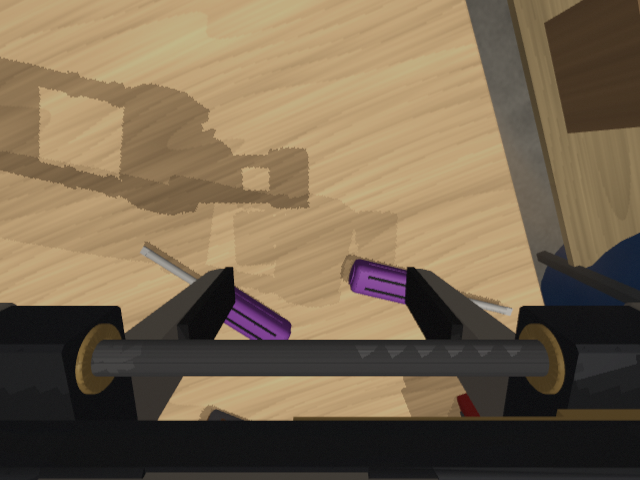

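In the top view, the driver-shaped things are the grey handle at (205,257), the white handle at (474,257, the spare), and the purple ones at (102,305) and (171,320). The grey one fits the description. I'll check it in an enlarged crop and measure it along with the vise.

```bash
cat > h.py <<'E'
import numpy as np,cv2,pickle
def cloud(f):
    d=f["depth"];K=f["K"];v,u=np.mgrid[0:480,0:640]
    P=np.stack([(u-K[0,2])/K[0,0]*d,(v-K[1,2])/K[1,1]*d,d,np.ones_like(d)],-1)
    return (P@np.linalg.inv(f["world_to_cam"]).T)[...,:3]
def pix(f,p):
    c=f["world_to_cam"]@np.append(p,1);q=f["K"]@c[:3];return q[:2]/q[2]
E
python3 - <<'E'
from h import *
f=pickle.load(open("a_top.pkl","rb"));I=f["image"];P=cloud(f)
A=cv2.resize(I[200:290,150:240],(400,400),interpolation=cv2.INTER_CUBIC)
B=cv2.resize(I[120:255,300:390],(267,400),interpolation=cv2.INTER_CUBIC)
cv2.imwrite("pics/crop1.png",np.hstack([A,B]))
# grey handle by height
sub=np.zeros((480,640),bool);sub[225:285,170:235]=1
m=sub&(P[...,2]>0.022)
v,u=np.nonzero(m);print("handle px",len(u))
Q=P[m];print(Q[:,2].min(),np.median(Q[:,2]),Q[:,2].max())
r=cv2.minAreaRect((Q[:,:2]*1000).astype(np.float32));print("handle rect",r,cv2.boxPoints(r))
for x0,x1,y0,y1,n in [(315,385,120,255,'vise')]:
  for c in range(122,250,6):
    print(c,[tuple(np.round(P[c,x]*1000).astype(int)) for x in (330,340,350,360,370)])
E
```

```text
handle px 613
0.02203624360431089 0.032304854779267256 1.1670661544369996
handle rect ((423.6015319824219, 235.40060424804688), (364.8543395996094, 93.3849868774414), 72.29241943359375) [[323.6344    75.81856 ]
 [412.5949    47.414658]
 [523.56866  394.98267 ]
 [434.60815  423.38654 ]]
122 [(np.int64(816), np.int64(19), np.int64(-4)), (np.int64(815), np.int64(-8), np.int64(0)), (np.int64(816), np.int64(-34), np.int64(-1)), (np.int64(816), np.int64(-61), np.int64(0)), (np.int64(816), np.int64(-87), np.int64(1))]
128 [(np.int64(799), np.int64(18), np.int64(-5)), (np.int64(771), np.int64(-4), np.int64(84)), (np.int64(800), np.int64(-35), np.int64(-2)), (np.int64(799), np.int64(-61), np.int64(2)), (np.int64(801), np.int64(-88), np.int64(-1))]
134 [(np.int64(782), np.int64(18), np.int64(-2)), (np.int64(756), np.int64(-4), np.int64(83)), (np.int64(756), np.int64(-29), np.int64(86)), (np.int64(756), np.int64(-53), np.int64(86)), (np.int64(756), np.int64(-78), np.int64(88))]
140 [(np.int64(766), np.int64(18), np.int64(-1)), (np.int64(743), np.int64(-5), np.int64(75)), (np.int64(743), np.int6
[... 3616 characters left out ...]
236 [(np.int64(508), np.int64(12), np.int64(25)), (np.int64(509), np.int64(-13), np.int64(22)), (np.int64(503), np.int64(-33), np.int64(96)), (np.int64(509), np.int64(-63), np.int64(39)), (np.int64(513), np.int64(-93), np.int64(-3))]
242 [(np.int64(492), np.int64(12), np.int64(24)), (np.int64(493), np.int64(-13), np.int64(25)), (np.int64(494), np.int64(-39), np.int64(22)), (np.int64(495), np.int64(-65), np.int64(21)), (np.int64(497), np.int64(-93), np.int64(-3))]
248 [(np.int64(478), np.int64(11), np.int64(1)), (np.int64(479), np.int64(-15), np.int64(-2)), (np.int64(480), np.int64(-41), np.int64(-1)), (np.int64(479), np.int64(-65), np.int64(24)), (np.int64(481), np.int64(-93), np.int64(-1))]
```

View pics/crop1.png

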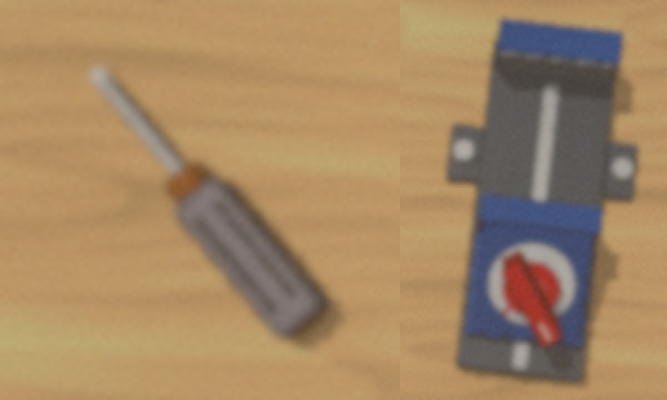

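The crop shows a grey handle with an amber collar, its blade pointing up and left, so this is the right driver. Next I'll get exact poses with the outliers filtered out.

Run:
```python
from h import *
f=pickle.load(open("a_top.pkl","rb"));P=cloud(f);Z=cv2.medianBlur(P[...,2].astype(np.float32),3)
def comp(m):
    n,l,s,c=cv2.connectedComponentsWithStats(m.astype(np.uint8));k=1+np.argmax(s[1:,4]);return l==k
def rect(m,z):
    # outer contour rays on plane z
    cs,_=cv2.findContours(m.astype(np.uint8),0,2);c=max(cs,key=cv2.contourArea)[:,0].astype(float)
    Ti=np.linalg.inv(f["world_to_cam"]);K=f["K"]
    d=np.c_[(c[:,0]-K[0,2])/K[0,0],(c[:,1]-K[1,2])/K[1,1],np.ones(len(c))]@Ti[:3,:3].T;o=Ti[:3,3]
    X=o+d*((z-o[2])/d[:,2])[:,None]
    return cv2.minAreaRect((X[:,:2]*1000).astype(np.float32))
s=np.zeros((480,640),bool);s[225:285,180:235]=1
m=comp(s&(Z>0.026)&(Z<0.045));r=rect(m,.033);print("handle",r,m.sum(),np.median(Z[m]),cv2.boxPoints(r))
hsv=cv2.cvtColor(f["image"],cv2.COLOR_BGR2HSV)
s[:]=0;s[120:255,312:385]=1
blue=s&(hsv[...,0]>100)&(hsv[...,0]<125)&(hsv[...,1]>110)&(hsv[...,2]>60)
fj=comp(blue&(Z>.078)&(np.arange(480)[:,None]<165));print("fixed jaw top",rect(fj,.085),cv2.boxPoints(rect(fj,.085)))
sj=comp(blue&(Z>.093)&(Z<.106)&(np.arange(480)[:,None]>165));r=rect(sj,.099);print("slide jaw top",r,cv2.boxPoints(r))
red=s&((hsv[...,0]<8)|(hsv[...,0]>172))&(hsv[...,1]>120)
Q=P[comp(red)];Q=Q[(Q[:,2]<.15)];print("red",Q.mean(0),np.percentile(Q,[2,98],axis=0))
# bed centreline: edges where Z in .018-.032
for c in list(range(150,162))+list(range(180,185)):
    u=[x for x in range(312,385) if .016<Z[c,x]<.034]
    if u:
        uu=np.array(u); print(c,np.round(P[c,uu.min()],3),np.round(P[c,uu.max()],3))
for y in (240,243,245,246): print(y,[(x,np.round(P[y,x],3)) for x in range(316,368) if .016<Z[y,x]<.034][::60])
```

```text
handle ((448.6080627441406, 331.7551574707031), (112.41567993164062, 34.10418701171875), 42.49399948120117) 549 0.032565676 [[395.6444  306.35938]
 [418.68225 281.2127 ]
 [501.57172 357.15094]
 [478.53387 382.2976 ]]
fixed jaw top ((756.8694458007812, -37.550655364990234), (92.64176177978516, 18.906736373901367), 84.98090362548828) [[743.39984   -82.86687  ]
 [762.2341    -84.52098  ]
 [770.33905     7.7655563]
 [751.5048      9.41967  ]]
slide jaw top ((608.8728637695312, -22.8262939453125), (90.284912109375, 16.29990577697754), 84.27942657470703) [[596.2638   -66.93157 ]
 [612.48254  -68.5563  ]
 [621.48193   21.278984]
 [605.2632    22.90371 ]]
red [ 0.54193376 -0.01852795  0.10441724] [[ 0.50531957 -0.03845809  0.07655249]
 [ 0.56819862  0.00289544  0.12746177]]
150 [0.732 0.02  0.022] [ 0.735 -0.089  0.023]
151 [0.729 0.02  0.025] [ 0.731 -0.088  0.027]
152 [0.726 0.02  0.024] [ 0.729 -0.089  0.024]
153 [0.723 0.02  0.025] [ 0.727 -0.089  0.023]
154 [0.72  0.02  0.027] [ 0.726 -0.089  0.017]
155 [0.719 0.02  0.022] [ 0.72  -0.086  0.027]
156 [0.716 0.02  0.023] [ 0.718 -0.086  0.025]
157 [0.712 0.02  0.03 ] [ 0.715 -0.086  0.027]
158 [0.711 0.022 0.022] [ 0.714 -0.087  0.019]
159 [0.709 0.022 0.019] [ 0.71  -0.086  0.025]
160 [0.705 0.022 0.023] [ 0.708 -0.086  0.023]
161 [0.703 0.022 0.021] [ 0.706 -0.087  0.019]
180 [0.653 0.026 0.023] [ 0.657 -0.101  0.017]
181 [0.65  0.026 0.025] [ 0.653 -0.082  0.022]
182 [0.647 0.026 0.026] [ 0.65  -0.08   0.024]
183 [0.646 0.028 0.019] [ 0.647 -0.079  0.027]
184 [0.642 0.029 0.024] [ 0.646 -0.08   0.02 ]
240 [(319, array([0.497, 0.04 , 0.024]))]
243 [(319, array([0.489, 0.04 , 0.025]))]
245 [(329, array([0.485, 0.014, 0.022]))]
246 [(338, array([ 0.483, -0.009,  0.022]))]
```

```bash
python3 -m jog '[{"travel":[-0.036,-0.013,0],"turn":[0,0,0],"hand":1},{"travel":[-0.036,-0.013,0],"turn":[0,0,0],"hand":1},{"travel":[-0.036,-0.013,0],"turn":[0,0,0],"hand":1},{"travel":[-0.036,-0.013,0],"turn":[0,0,0],"hand":1},{"travel":[-0.036,-0.013,0],"turn":[0,0,0],"hand":1},{"travel":[-0.036,-0.013,0],"turn":[0,0,0],"hand":1},{"travel":[-0.036,-0.013,0],"turn":[0,0,0],"hand":1},{"travel":[-0.038,-0.015,0],"turn":[0,0,0],"hand":1}]'
python3 -m jog '[{"travel":[0,0,0],"turn":[0,0,0.18],"hand":1},{"travel":[0,0,0],"turn":[0,0,0.18],"hand":1},{"travel":[0,0,0],"turn":[0,0,0.18],"hand":1},{"travel":[0,0,0],"turn":[0,0,0.18],"hand":1},{"travel":[0,0,0],"turn":[0,0,0.18],"hand":1},{"travel":[0,0,0],"turn":[0,0,0.18],"hand":1}]'
python3 -m jog '[{"travel":[0,0,0],"turn":[0,0,0.18],"hand":1},{"travel":[0,0,0],"turn":[0,0,0.18],"hand":1},{"travel":[0,0,0],"turn":[0,0,0.18],"hand":1},{"travel":[0,0,0],"turn":[0,0,0.18],"hand":1},{"travel":[0,0,0],"turn":[0,0,0.18],"hand":1},{"travel":[0,0,0],"turn":[0,0,0.04],"hand":1},{"travel":[0,0,0],"turn":[0,0,0],"hand":1}]'
cat >> h.py <<'E'
def tool():
    from rig import manip
    from scipy.spatial.transform import Rotation as R
    s=manip.observe();r=R.from_quat(s["tool_rot"]).as_matrix()
    print("t",s["clock"],"p",np.round(s["eef_pos"],4),"xyaw",np.degrees(np.arctan2(r[1,0],r[0,0])).round(2),"z",r[:,2].round(3),"F",s["contact_force"].round(1),"w",round(s["width"],4),"q",s["qpos"].round(2));return s["eef_pos"],r
E
python3 - <<'E'
from h import *
from rig import optics
tool()
f=optics.grab_frame("wrist");pickle.dump(f,open("b_wrist.pkl","wb"));cv2.imwrite("pics/b_wrist.png",f["image"])
E
```

```text
clock: 1.15
eef_pos: [0.4435, 0.3275, 0.2143]
tool_rot: [0.188, 0.982, -0.0, -0.0]
contact_force: [0.7, -0.0, 0.2]
width: 0.0917
clock: 1.9
eef_pos: [0.4426, 0.3284, 0.2142]
tool_rot: [0.669, 0.744, -0.0, -0.0]
contact_force: [0.7, -1.0, -0.2]
width: 0.0921
clock: 2.78
eef_pos: [0.4427, 0.3284, 0.2143]
tool_rot: [0.932, 0.363, -0.0, 0.0]
contact_force: [-0.2, 1.1, 0.0]
width: 0.092
t 2.775 p [0.4427 0.3284 0.2143] xyaw 42.59 z [-0.001 -0.    -1.   ] F [-0.2  1.1  0. ] w 0.092 q [0.42 0.1  1.66 0.   1.38 1.25]
```

View pics/b_wrist.png

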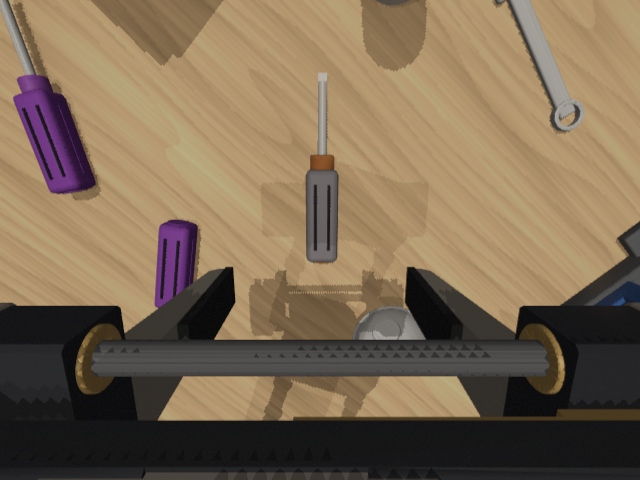

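The wrist view has the driver upright: handle at columns 306–338, rows 170–262, collar at (322,162). I'll cast those pixels onto the handle's top plane.

Run:
```python
from h import *
f=pickle.load(open("b_wrist.pkl","rb"))
def ray(u,v,z):
    Ti=np.linalg.inv(f["world_to_cam"]);K=f["K"];d=Ti[:3,:3]@np.array([(u-K[0,2])/K[0,0],(v-K[1,2])/K[1,1],1]);o=Ti[:3,3];return o+d*((z-o[2])/d[2])
hsv=cv2.cvtColor(f["image"],cv2.COLOR_BGR2HSV);P=cloud(f)
s=np.zeros((480,640),bool);s[165:268,295:350]=1
m=s&(P[...,2]>.024)&(P[...,2]<.04)&(hsv[...,1]<70)
n,l,st,c=cv2.connectedComponentsWithStats(m.astype(np.uint8));k=1+np.argmax(st[1:,4]);v,u=np.nonzero(l==k);print(st[k],np.median(P[l==k][:,2]))
for a,b in [(st[k][0],215),(st[k][0]+st[k][2],215),(322,st[k][1]),(322,st[k][1]+st[k][3]),(322,170),(322,155),(322,75)]: print(a,b,ray(a,b,.033)[:2].round(4))
w=[[0.5*(min(u[v==r])+max(u[v==r]))+.5,r+.5] for r in range(v.min()+6,v.max()-8)]
X=np.array([ray(a,b,.034)[:2] for a,b in w]);d=np.linalg.svd(X-X.mean(0))[2][0];print("axis",np.degrees(np.arctan2(d[1],d[0])),X.mean(0),X[0],X[-1])
p,r=tool()
print("in tool",(X-p[:2])@r[:2,:2])if 0 else print(((X.mean(0)-p[:2])@r[:2,:2]))
```

```text
[ 306  170   32   92 2822] 0.03347638316032761
306 215 [0.4373 0.3423]
338 215 [0.4601 0.3175]
322 170 [0.4828 0.3613]
322 262 [0.4106 0.2948]
322 170 [0.4828 0.3613]
322 155 [0.4936 0.3714]
322 75 [0.5481 0.4216]
axis -137.38822684505837 [0.44894959 0.33008193] [0.4780159  0.35695573] [0.41875559 0.30227717]
t 2.825 p [0.4427 0.3284 0.2143] xyaw 42.61 z [-0.001 -0.    -1.   ] F [ 0.1  0.1 -0.6] w 0.0919 q [ 0.42  0.1   1.66 -0.    1.38  1.25]
[0.005729   0.00299982]
```

```bash
python3 -m jog '[{"travel":[0.003,0.003,0.035],"turn":[0,0,0],"hand":1},{"travel":[0,0,0.035],"turn":[0,0,0],"hand":1},{"travel":[0,0,0.035],"turn":[0,0,0],"hand":1},{"travel":[0,0,0.035],"turn":[0,0,0],"hand":1},{"travel":[0,0,0.035],"turn":[0,0,0],"hand":1},{"travel":[0,0,0.02],"turn":[0,0,0],"hand":1},{"travel":[0,0,0.014],"turn":[0,0,0],"hand":1},{"travel":[0,0,0],"turn":[0,0,0],"hand":1}]'
python3 -m jog '[{"travel":[0,0,0],"turn":[0,0,0],"hand":-1},{"travel":[0,0,0],"turn":[0,0,0],"hand":-1},{"travel":[0,0,0],"turn":[0,0,0],"hand":-1},{"travel":[0,0,0],"turn":[0,0,0],"hand":-1},{"travel":[0,0,0],"turn":[0,0,0],"hand":-1},{"travel":[0,0,0],"turn":[0,0,0],"hand":-1}]' 25
```

```text
clock: 3.82
eef_pos: [0.4464, 0.328, 0.0048]
tool_rot: [0.932, 0.363, -0.001, 0.0]
contact_force: [0.1, -0.3, 0.6]
width: 0.092
clock: 4.58
eef_pos: [0.447, 0.3284, 0.0056]
tool_rot: [0.932, 0.363, -0.0, -0.0]
contact_force: [-0.5, 0.4, 0.6]
width: 0.034
```

```bash
python3 -m jog '[{"travel":[0,0,-0.03],"turn":[0,0,0],"hand":-1},{"travel":[0,0,-0.045],"turn":[0,0,0],"hand":-1},{"travel":[0,0,-0.045],"turn":[0,0,0],"hand":-1},{"travel":[0,0,-0.045],"turn":[0,0,-0.1],"hand":-1},{"travel":[0,0,0],"turn":[0,0,-0.16],"hand":-1},{"travel":[0,0,0],"turn":[0,0,-0.16],"hand":-1},{"travel":[0,0,0],"turn":[0,0,-0.16],"hand":-1},{"travel":[0,0,0],"turn":[0,0,-0.15],"hand":-1}]'
python3 -m jog '[{"travel":[-0.0333,0.0272,0],"turn":[0,0,0],"hand":-1},{"travel":[-0.0333,0.0272,0],"turn":[0,0,0],"hand":-1},{"travel":[-0.0333,0.0272,0],"turn":[0,0,0],"hand":-1},{"travel":[-0.0333,0.0272,0],"turn":[0,0,0],"hand":-1},{"travel":[-0.0333,0.0272,0],"turn":[0,0,0],"hand":-1}]'
python3 -m jog '[{"travel":[-0.0333,0.0272,0],"turn":[0,0,0],"hand":-1},{"travel":[-0.0333,0.0272,0],"turn":[0,0,0],"hand":-1},{"travel":[-0.0333,0.0272,0],"turn":[0,0,0],"hand":-1},{"travel":[-0.0333,0.0272,0],"turn":[0,0,0],"hand":-1},{"travel":[-0.0333,0.0272,0],"turn":[0,0,0],"hand":-1},{"travel":[0,0,0],"turn":[0,0,0],"hand":-1},{"travel":[0,0,0],"turn":[0,0,0],"hand":-1}]'
python3 - <<'E'
from h import *
from rig import optics
tool()
f=optics.grab_frame("wrist");pickle.dump(f,open("c_wrist.pkl","wb"));cv2.imwrite("pics/c_wrist.png",f["image"])
f=optics.grab_frame("scene");cv2.imwrite("pics/c_scene.png",cv2.resize(f["image"][180:380,220:460],(720,600)))
E
```

```text
clock: 5.58
eef_pos: [0.4467, 0.3281, 0.17]
tool_rot: [0.739, 0.673, -0.001, -0.0]
contact_force: [0.3, -0.9, -1.1]
width: 0.0339
clock: 6.2
eef_pos: [0.5664, 0.148, 0.17]
tool_rot: [0.741, 0.672, -0.0, -0.0]
contact_force: [0.2, 0.3, -1.5]
width: 0.0338
clock: 7.08
eef_pos: [0.6846, -0.0291, 0.1698]
tool_rot: [0.741, 0.672, -0.0, -0.001]
contact_force: [0.4, -0.5, -1.3]
width: 0.0341
t 7.075 p [ 0.6846 -0.0291  0.1698] xyaw 84.39 z [-0.002  0.001 -1.   ] F [ 0.4 -0.5 -1.3] w 0.0341 q [-0.22  0.47  1.3   0.    1.37 -0.12]
```

View pics/c_wrist.png

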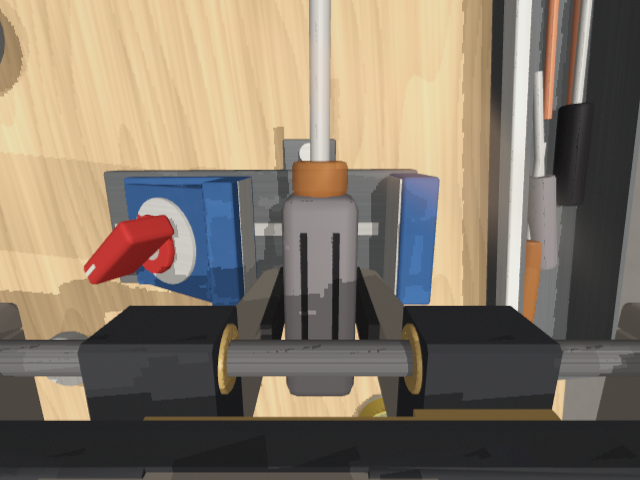

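View pics/c_scene.png

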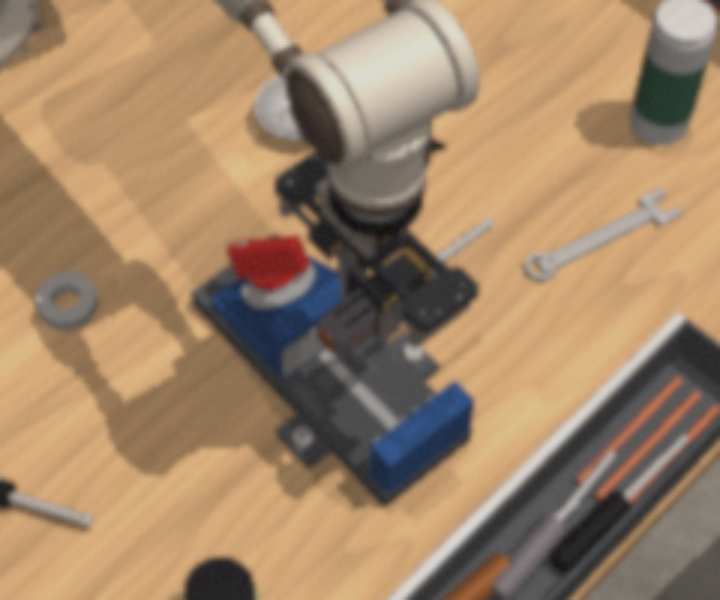

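The wrist view shows the handle held square, with the sliding jaw's face edge at column ~252 and the fixed jaw's at ~390. The knob bar runs (90,275)–(170,225). I'll refine the vise and knob poses from this view.

Run:
```python
from h import *
f=pickle.load(open("c_wrist.pkl","rb"));I=f["image"];P=cloud(f);hsv=cv2.cvtColor(I,cv2.COLOR_BGR2HSV)
blue=(hsv[...,0]>100)&(hsv[...,0]<128)&(hsv[...,1]>90)
W=P
m=blue&(W[...,2]>.08)&(np.arange(640)>385);Q=W[m];print("fixed",m.sum(),np.median(Q[:,2]))
def edge(rows,c0,c1,zl,zh,which):
    out=[]
    for r in rows:
        x=[c for c in range(c0,c1) if zl<W[r,c,2]<zh]
        if x: out.append(W[r,x[-1] if which else x[0]])
    out=np.array(out);a=np.polyfit(out[:,1],out[:,0],1);res=out[:,0]-np.polyval(a,out[:,1]);out=out[abs(res)<.004];a=np.polyfit(out[:,1],out[:,0],1)
    print(len(out),"yaw",np.degrees(np.arctan(-a[0]))*-1 if 0 else np.degrees(np.arctan(a[0])),"x at y=-.03",np.polyval(a,-.03),"y range",out[:,1].min(),out[:,1].max(),"z",np.median(out[:,2]))
edge(range(185,300,3),385,440,.079,.092,0)
edge(range(185,300,3),385,440,.079,.092,1)
edge(range(185,300,3),200,256,.094,.106,1)
edge(range(185,300,3),200,256,.094,.106,0)
th=np.radians(-5.6);ex=np.array([np.cos(th),np.sin(th),0]);ey=np.array([-ex[1],ex[0],0]);ez=np.array([0,0,1.]);o=np.array([.611,-.0228,0])
red=((hsv[...,0]<8)|(hsv[...,0]>172))&(hsv[...,1]>130)&(np.arange(640)<180)&(W[...,2]<.16)&(W[...,2]>.05)
Q=(W[red]-o)@np.c_[ex,ey,ez];kz=np.array([-.5,0,.866]);up=np.array([.866,0,.5])
A=Q@kz;U=Q@up;Y=Q[:,1]
print("red n",red.sum(),"axis hist",np.percentile(A,[1,10,25,50,75,90,99]).round(4))
top=A>np.percentile(A,97)-.006
r=cv2.minAreaRect((np.c_[U,Y][top]*1000).astype(np.float32));print("bar top (u,y)",r,top.sum(),cv2.boxPoints(r).round(1).tolist())
np.save("knob.npy",np.c_[U,Y,A])
# handle in hand: end edges
grey=(hsv[...,1]<60)&(W[...,2]>.185)&(W[...,2]<.21);grey[:,:285]=0;grey[:,357:]=0
p,rr=tool();H=((W[grey]-p)@rr);print("handle in tool",np.percentile(H,[1,50,99],axis=0).round(4))
```

```text
fixed 3894 0.08461168033531921
39 yaw 4.767180378619562 x at y=-.03 0.7453822029192865 y range -0.0828713930178199 0.0093810837696022 z 0.08048204151010463
39 yaw 5.38896487999619 x at y=-.03 0.7737643981546609 y range -0.08469353682864751 0.006901300114220972 z 0.0837649872352133
39 yaw 5.296440708222083 x at y=-.03 0.6218943151812213 y range -0.06432724405281297 0.022541357481495695 z 0.09535954363049134
39 yaw 5.634190149544 x at y=-.03 0.5995630411220094 y range -0.06096699020163415 0.02486745065874678 z 0.09716509264607362
red n 3989 axis hist [0.0982 0.1021 0.1109 0.1256 0.1361 0.1371 0.1377]
bar top (u,y) ((-9.07480239868164, -0.4262733459472656), (72.54866027832031, 17.46629524230957), 34.523162841796875) 1548 [[-43.900001525878906, -13.800000190734863], [-34.0, -28.200000762939453], [25.799999237060547, 12.899999618530273], [15.899999618530273, 27.299999237060547]]
t 7.175 p [ 0.6846 -0.0285  0.1703] xyaw 84.45 z [-0.001  0.    -1.   ] F [-0.5 -0.8 -2.4] w 0.0339 q [-0.22  0.47  1.3   0.    1.37 -0.12]
handle in tool [[-0.047  -0.0154 -0.029 ]
 [ 0.0171  0.0002 -0.0272]
 [ 0.1196  0.0163 -0.0148]]
```

```bash
python3 -m jog '[{"travel":[0,0,0.03],"turn":[0,0,0],"hand":-1},{"travel":[0,0,0.03],"turn":[0,0,0],"hand":-1},{"travel":[0,0,0.03],"turn":[0,0,0],"hand":-1},{"travel":[0,0,0.025],"turn":[0,0,0],"hand":-1},{"travel":[0,0,0.015],"turn":[0,0,0],"hand":-1},{"travel":[0,0,0],"turn":[0,0,0],"hand":-1}]'
python3 -m jog '[{"travel":[0,0,0.006],"turn":[0,0,0],"hand":-1},{"travel":[0,0,0.001],"turn":[0,0,0],"hand":-1},{"travel":[0,0,0.001],"turn":[0,0,0],"hand":-1},{"travel":[0,0,0],"turn":[0,0,0],"hand":-1}]'
python3 -m jog '[{"travel":[0,0,0.001],"turn":[0,0,0],"hand":-1},{"travel":[0,0,0],"turn":[0,0,0],"hand":-1}]'
```

```text
clock: 7.92
eef_pos: [0.6842, -0.0289, 0.0395]
tool_rot: [0.741, 0.672, -0.001, -0.001]
contact_force: [-0.0, 0.2, -1.1]
width: 0.0335
clock: 8.43
eef_pos: [0.6854, -0.0298, 0.0329]
tool_rot: [0.741, 0.672, 0.0, 0.0]
contact_force: [-0.2, -0.4, -2.0]
width: 0.0337
clock: 8.68
eef_pos: [0.6852, -0.0297, 0.0315]
tool_rot: [0.741, 0.672, -0.0, -0.0]
contact_force: [0.5, 0.8, -1.8]
width: 0.0338
```

```bash
python3 -m jog '[{"travel":[0,0,0.001],"turn":[0,0,0],"hand":-1},{"travel":[0,0,0],"turn":[0,0,0],"hand":-1}]'
python3 -m jog '[{"travel":[0,0,0],"turn":[0,0,0],"hand":0.05},{"travel":[0,0,0],"turn":[0,0,0],"hand":0.05},{"travel":[0,0,0],"turn":[0,0,0],"hand":0.05},{"travel":[0,0,0],"turn":[0,0,0],"hand":0.05}]'
```

```text
clock: 8.93
eef_pos: [0.6853, -0.0297, 0.0306]
tool_rot: [0.741, 0.672, 0.0, 0.0]
contact_force: [0.9, -0.3, -1.3]
width: 0.0339
clock: 9.43
eef_pos: [0.6853, -0.0297, 0.0307]
tool_rot: [0.741, 0.672, 0.0, 0.0]
contact_force: [-0.0, -0.6, -0.1]
width: 0.0482
```

```bash
python3 -m jog '[{"travel":[0,0,-0.015],"turn":[0,0,0],"hand":0.05},{"travel":[0,0,-0.03],"turn":[0,0,0],"hand":0.05},{"travel":[0,0,-0.04],"turn":[0,0,0],"hand":0.05},{"travel":[0,0,-0.04],"turn":[0,0,0],"hand":0.05},{"travel":[0,0,-0.04],"turn":[0,0,0],"hand":0.05},{"travel":[0,0,0],"turn":[0,0,0],"hand":0.05}]'
python3 - <<'E'
from h import *
from rig import optics
tool()
f=optics.grab_frame("wrist");pickle.dump(f,open("d_wrist.pkl","wb"));cv2.imwrite("pics/d_wrist.png",f["image"])
f=optics.grab_frame("scene");cv2.imwrite("pics/d_scene.png",cv2.resize(f["image"][180:380,220:460],(720,600)))
E
```

```text
clock: 10.18
eef_pos: [0.688, -0.0302, 0.2019]
tool_rot: [0.741, 0.672, 0.003, 0.004]
contact_force: [0.2, -0.1, 0.3]
width: 0.0485
t 10.175 p [ 0.688  -0.0302  0.2019] xyaw 84.39 z [ 0.01  -0.002 -1.   ] F [ 0.2 -0.1  0.3] w 0.0485 q [-0.22  0.45  1.26  0.    1.42 -0.12]
```

View pics/d_wrist.png

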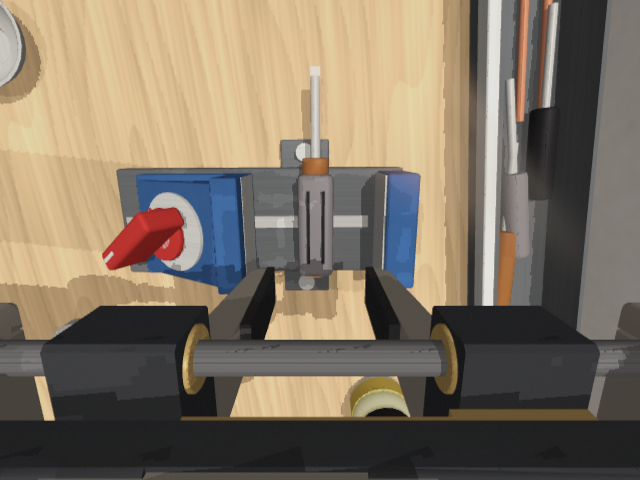

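The handle is flat and crosswise between the jaws at (316,225), and the fingers are clear of it. Next I'll work out the moves to the knob.

```bash
cat >> h.py <<'E'
def goal(grip,ang,back,yaw=-5.5):
    "rows to reach pose on knob axis; ang=bar angle deg from upslope toward +y"
    from scipy.spatial.transform import Rotation as R
    p,r=tool();t=np.radians(yaw);ex=np.array([np.cos(t),np.sin(t),0]);ey=np.array([-ex[1],ex[0],0]);ez=np.array([0,0,1.])
    up=.866*ex+.5*ez;kz=-.5*ex+.866*ez;a=np.radians(ang);x=np.cos(a)*up+np.sin(a)*ey;z=-kz;G=np.c_[x,np.cross(z,x),z]
    T=np.array(grip)-kz*.017+kz*back
    rv=R.from_matrix(r.T@G).as_rotvec();print("turn",rv.round(4),"| target",T.round(4),"travel now",(r.T@(T-p)).round(4),"travel after turn",(G.T@(T-p)).round(4),"ex in goal",(G.T@ex).round(4))
E
python3 -c "
from h import *
goal((.5427,-.0165,.1007),34.5,.08)
f=pickle.load(open('d_wrist.pkl','rb'));I=f['image'];P=cloud(f);hsv=cv2.cvtColor(I,cv2.COLOR_BGR2HSV)
t=np.radians(-5.5);ex=np.array([np.cos(t),np.sin(t),0]);ey=np.array([-ex[1],ex[0],0]);ez=np.array([0,0,1.]);o=np.array([.6125,-.0232,0])
red=((hsv[...,0]<8)|(hsv[...,0]>172))&(hsv[...,1]>130)&(np.arange(640)<190)&(P[...,2]<.16)&(P[...,2]>.05)
Q=(P[red]-o)@np.c_[ex,ey,ez];A=Q@[-.5,0,.866];U=Q@[.866,0,.5];top=A>np.percentile(A,97)-.006
r=cv2.minAreaRect((np.c_[U,Q[:,1]][top]*1000).astype(np.float32));print(r,np.percentile(A,97))
u,y=np.array(r[0])/1000;a=np.percentile(A,90)-.016;g=o+ex*(.866*u-.5*a)+ey*y+ez*(.5*u+.866*a);print('grip',g)
"
```

```text
t 10.275 p [ 0.6853 -0.0297  0.1962] xyaw 84.39 z [ 0.001 -0.    -1.   ] F [ 0.6  0.  -0.2] w 0.0483 q [-0.22  0.45  1.27  0.    1.42 -0.12]
turn [-0.4804  0.2535  0.9439] | target [ 0.5113 -0.0135  0.1553] travel now [-0.0009 -0.1748  0.0408] travel after turn [-0.1419 -0.0969 -0.0519] ex in goal [0.7137 0.4905 0.5   ]
((-10.300809860229492, -0.27547454833984375), (72.13728332519531, 17.525577545166016), 34.537376403808594) 0.13830120162179457
grip [ 0.54292129 -0.01677708  0.10042105]
```

```bash
python3 -m jog '[{"travel":[0,-0.035,0],"turn":[0,0,0],"hand":0.05},{"travel":[0,-0.035,0],"turn":[0,0,0],"hand":0.05},{"travel":[0,-0.035,0],"turn":[0,0,0],"hand":0.05},{"travel":[0,-0.035,0],"turn":[0,0,0],"hand":0.05},{"travel":[0,-0.035,0],"turn":[0,0,0],"hand":0.05},{"travel":[0,0,0],"turn":[0,0,0],"hand":0.05}]'
python3 -m jog '[{"travel":[0,0,0],"turn":[-0.0801,0.0423,0.1573],"hand":0.05},{"travel":[0,0,0],"turn":[-0.0801,0.0423,0.1573],"hand":0.05},{"travel":[0,0,0],"turn":[-0.0801,0.0423,0.1573],"hand":0.05},{"travel":[0,0,0],"turn":[-0.0801,0.0423,0.1573],"hand":0.05},{"travel":[0,0,0],"turn":[-0.0801,0.0423,0.1573],"hand":0.05},{"travel":[0,0,0],"turn":[-0.0801,0.0423,0.1573],"hand":0.05},{"travel":[0,0,0],"turn":[0,0,0],"hand":0.05},{"travel":[0,0,0],"turn":[0,0,0],"hand":0.05}]'
python3 - <<'E'
from h import *
from rig import optics
goal((.5429,-.0167,.1005),34.5,.06)
f=optics.grab_frame("wrist");cv2.imwrite("pics/e_wrist.png",f["image"])
E
```

```text
clock: 11.02
eef_pos: [0.5083, -0.0119, 0.1936]
tool_rot: [0.741, 0.672, -0.001, -0.002]
contact_force: [0.5, -0.2, -0.2]
width: 0.0484
clock: 12.02
eef_pos: [0.5116, -0.0128, 0.1959]
tool_rot: [0.935, 0.243, 0.243, 0.088]
contact_force: [-0.0, 0.1, -0.3]
width: 0.0482
t 12.025 p [ 0.5116 -0.0128  0.1959] xyaw 33.06 z [ 0.496 -0.047 -0.867] F [-0.   0.1 -0.3] w 0.0482 q [-0.34 -0.43  2.25  0.17  0.82  0.64]
turn [-0.0014  0.0009  0.0024] | target [ 0.5215 -0.0146  0.1377] travel now [-0.0173 -0.0108  0.0554] travel after turn [-0.0173 -0.0109  0.0554] ex in goal [0.7137 0.4905 0.5   ]
```

View pics/e_wrist.png

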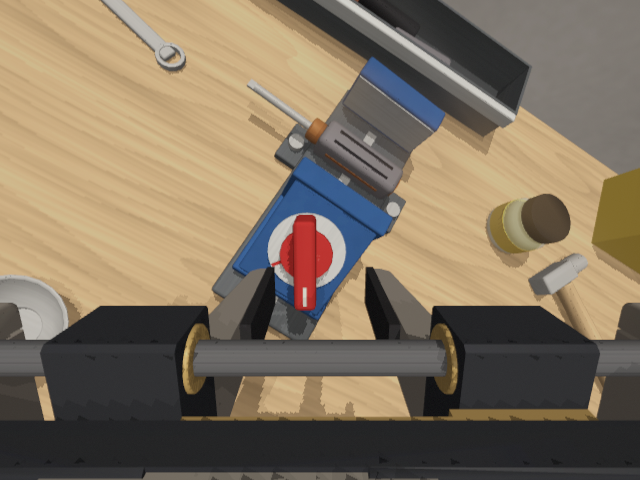

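The bar is upright at column ~305, parallel to the tool's x axis, and the driver still sits between the jaws. I'll move onto the knob's axis and go down.

```bash
python3 -m jog '[{"travel":[-0.0085,-0.0055,0.015],"turn":[0,0,0],"hand":0.05},{"travel":[-0.0088,-0.0055,0.015],"turn":[0,0,0],"hand":0.05},{"travel":[0,0,0.025],"turn":[0,0,0],"hand":0.05},{"travel":[0,0,0],"turn":[0,0,0],"hand":0.05},{"travel":[0,0,0],"turn":[0,0,0],"hand":0.05}]'
python3 - <<'E'
from h import *
from rig import optics
goal((.5429,-.0167,.1005),34.5,.0)
f=optics.grab_frame("wrist");cv2.imwrite("pics/f_wrist.png",f["image"])
E
```

```text
clock: 12.7
eef_pos: [0.5213, -0.0145, 0.1386]
tool_rot: [0.935, 0.242, 0.243, 0.088]
contact_force: [0.5, 0.3, -1.0]
width: 0.048
t 12.7 p [ 0.5213 -0.0145  0.1386] xyaw 32.97 z [ 0.498 -0.048 -0.866] F [ 0.5  0.3 -1. ] w 0.048 q [-0.34 -0.31  2.29  0.19  0.67  0.61]
turn [-0.0003  0.0001  0.0006] | target [ 0.5514 -0.0175  0.0858] travel now [-0.0002 -0.      0.0609] travel after turn [-0.0002 -0.      0.0609] ex in goal [0.7137 0.4905 0.5   ]
```

View pics/f_wrist.png

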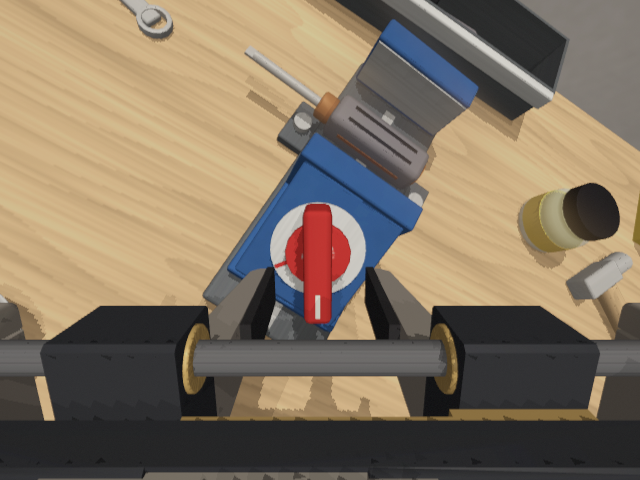

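The bar is centred between the fingers (column 318). I'll go down and grip it.

```bash
python3 -m jog '[{"travel":[0,0,0.02],"turn":[0,0,0],"hand":0.05},{"travel":[0,0,0.02],"turn":[0,0,0],"hand":0.05},{"travel":[0,0,0.012],"turn":[0,0,0],"hand":0.05},{"travel":[0,0,0.008],"turn":[0,0,0],"hand":0.05},{"travel":[0,0,0],"turn":[0,0,0],"hand":0.05}]'
python3 -m jog '[{"travel":[0,0,0],"turn":[0,0,0],"hand":-1},{"travel":[0,0,0],"turn":[0,0,0],"hand":-1},{"travel":[0,0,0],"turn":[0,0,0],"hand":-1},{"travel":[0,0,0],"turn":[0,0,0],"hand":-1}]' 30
python3 -c "
from h import *
tool()"
```

```text
clock: 13.38
eef_pos: [0.5507, -0.0171, 0.086]
tool_rot: [0.935, 0.242, 0.243, 0.088]
contact_force: [-0.0, 0.7, -0.6]
width: 0.048
clock: 13.88
eef_pos: [0.5503, -0.0164, 0.0858]
tool_rot: [0.935, 0.242, 0.243, 0.088]
contact_force: [-2.8, 4.3, 3.2]
width: 0.0177
t 13.875 p [ 0.5503 -0.0164  0.0858] xyaw 32.92 z [ 0.497 -0.046 -0.867] F [-2.8  4.3  3.2] w 0.0177 q [-0.32 -0.11  2.24  0.23  0.51  0.58]
```

```bash
python3 -m jog '[{"travel":[0.0071,0.0049,0.005],"turn":[0,0,0],"hand":-1},{"travel":[0.0071,0.0049,0.005],"turn":[0,0,0],"hand":-1},{"travel":[0.0071,0.0049,0.005],"turn":[0,0,0],"hand":-1},{"travel":[0.0071,0.0049,0.005],"turn":[0,0,0],"hand":-1},{"travel":[0,0,0],"turn":[0,0,0],"hand":-1}]'
python3 -m jog '[{"travel":[0.0071,0.0049,0.005],"turn":[0,0,0],"hand":-1},{"travel":[0.0071,0.0049,0.005],"turn":[0,0,0],"hand":-1},{"travel":[0.0071,0.0049,0.005],"turn":[0,0,0],"hand":-1},{"travel":[0.0036,0.0025,0.0025],"turn":[0,0,0],"hand":-1},{"travel":[0,0,0],"turn":[0,0,0],"hand":-1}]'
python3 -c "
from h import *
p,r=tool();t=np.radians(-5.5);ex=np.array([np.cos(t),np.sin(t),0]);print((p-[.5503,-.0164,.0858])@ex, r.T@ex)"
```

```text
clock: 14.5
eef_pos: [0.5909, -0.0202, 0.0858]
tool_rot: [0.935, 0.242, 0.243, 0.088]
contact_force: [4.9, 5.7, -0.9]
width: 0.0181
clock: 15.12
eef_pos: [0.6255, -0.0234, 0.0858]
tool_rot: [0.935, 0.242, 0.243, 0.088]
contact_force: [4.1, 6.0, -0.1]
width: 0.0179
t 15.125 p [ 0.6255 -0.0234  0.0858] xyaw 32.93 z [ 0.498 -0.046 -0.866] F [ 4.1  6.  -0.1] w 0.0179 q [-0.28  0.09  2.04  0.19  0.5   0.64]
0.07548406569225842 [0.71348385 0.49108344 0.49977781]
```

```bash
python3 -m jog '[{"travel":[0.0029,0.002,0.002],"turn":[0,0,0],"hand":-1},{"travel":[0.0021,0.0015,0.0015],"turn":[0,0,0],"hand":-1},{"travel":[0.0014,0.001,0.001],"turn":[0,0,0],"hand":-1},{"travel":[0,0,0],"turn":[0,0,0],"hand":-1}]'
python3 -m jog '[{"travel":[0.0014,0.001,0.001],"turn":[0,0,0],"hand":-1},{"travel":[0.0007,0.0005,0.0005],"turn":[0,0,0],"hand":-1},{"travel":[0,0,0],"turn":[0,0,0],"hand":-1}]'
python3 - <<'E'
from h import *
from rig import optics
p,r=tool();t=np.radians(-5.5);ex=np.array([np.cos(t),np.sin(t),0]);print((p-[.5503,-.0164,.0858])@ex, r.T@ex)
f=optics.grab_frame("wrist");cv2.imwrite("pics/g_wrist.png",f["image"])
E
```

```text
clock: 15.62
eef_pos: [0.6339, -0.0241, 0.0858]
tool_rot: [0.935, 0.242, 0.243, 0.087]
contact_force: [-1.0, 6.1, 2.9]
width: 0.0175
clock: 16.0
eef_pos: [0.6368, -0.0244, 0.0858]
tool_rot: [0.935, 0.242, 0.243, 0.087]
contact_force: [-3.0, 6.4, 5.3]
width: 0.018
t 16.0 p [ 0.6368 -0.0244  0.0858] xyaw 32.94 z [ 0.497 -0.046 -0.867] F [-3.   6.4  5.3] w 0.018 q [-0.27  0.12  2.01  0.19  0.5   0.65]
0.08686561120618283 [0.71369175 0.49172139 0.49885285]
```

View pics/g_wrist.png

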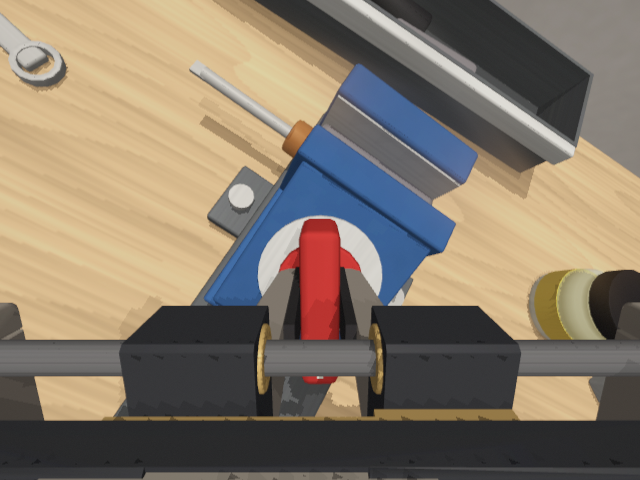

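The jaw is nearly closed (handle hidden behind the jaw plate, collar at (298,138)), but the force hasn't risen. I'll keep going in small steps.

```bash
for i in 1 2; do :; done; python3 -m jog '[{"travel":[0.0011,0.0007,0.0008],"turn":[0,0,0],"hand":-1},{"travel":[0.0011,0.0007,0.0008],"turn":[0,0,0],"hand":-1},{"travel":[0,0,0],"turn":[0,0,0],"hand":-1}]'
python3 -m jog '[{"travel":[0.0011,0.0007,0.0008],"turn":[0,0,0],"hand":-1},{"travel":[0.0007,0.0005,0.0005],"turn":[0,0,0],"hand":-1},{"travel":[0,0,0],"turn":[0,0,0],"hand":-1}]'
python3 -c "
from h import *
p,r=tool();t=np.radians(-5.5);ex=np.array([np.cos(t),np.sin(t),0]);print((p-[.5503,-.0164,.0858])@ex)"
```

```text
clock: 16.42
eef_pos: [0.64, -0.0247, 0.0858]
tool_rot: [0.935, 0.242, 0.243, 0.088]
contact_force: [-2.5, 6.0, 4.4]
width: 0.0179
clock: 16.8
eef_pos: [0.6403, -0.0246, 0.0857]
tool_rot: [0.936, 0.243, 0.241, 0.087]
contact_force: [-28.1, 5.6, 25.4]
width: 0.0177
t 16.8 p [ 0.6403 -0.0246  0.0857] xyaw 32.96 z [ 0.493 -0.045 -0.869] F [-28.1   5.6  25.4] w 0.0177 q [-0.27  0.13  1.99  0.18  0.51  0.65]
0.09040077946268452
```

Firm contact: the x force is −28 N after 90 mm of travel. Now I'll turn the knob clockwise, which is +z in the tool frame.

```bash
python3 -m jog '[{"travel":[0,0,0],"turn":[0,0,0],"hand":-1},{"travel":[0,0,0],"turn":[0,0,0.12],"hand":-1},{"travel":[0,0,0],"turn":[0,0,0.12],"hand":-1},{"travel":[0,0,0],"turn":[0,0,0.12],"hand":-1},{"travel":[0,0,0],"turn":[0,0,0],"hand":-1}]'
python3 -m jog '[{"travel":[0,0,0],"turn":[0,0,0.12],"hand":-1},{"travel":[0,0,0],"turn":[0,0,0.12],"hand":-1},{"travel":[0,0,0],"turn":[0,0,0.12],"hand":-1},{"travel":[0,0,0],"turn":[0,0,0.12],"hand":-1},{"travel":[0,0,0],"turn":[0,0,0],"hand":-1}]'
python3 -c "
from h import *
tool();from rig import manip;print(manip.observe()['ft_torque'])"
```

```text
clock: 17.42
eef_pos: [0.6405, -0.025, 0.0858]
tool_rot: [0.964, 0.071, 0.253, 0.042]
contact_force: [-27.4, 2.6, 23.9]
width: 0.0175
clock: 18.05
eef_pos: [0.6404, -0.0256, 0.0857]
tool_rot: [0.953, -0.16, 0.255, -0.019]
contact_force: [-29.0, 1.1, 24.5]
width: 0.0179
t 18.05 p [ 0.6404 -0.0256  0.0857] xyaw -21.07 z [ 0.493 -0.046 -0.869] F [-29.    1.1  24.5] w 0.0179 q [-0.27  0.13  1.99  0.18  0.51  1.49]
[ 0.10299333  2.47863709 -0.18461073]
```

```bash
python3 -m jog '[{"travel":[0,0,0],"turn":[0,0,0.12],"hand":-1},{"travel":[0,0,0],"turn":[0,0,0.12],"hand":-1},{"travel":[0,0,0],"turn":[0,0,0.1],"hand":-1},{"travel":[0,0,0],"turn":[0,0,0],"hand":-1}]'
python3 - <<'E'
from h import *
from rig import optics,manip
tool();print(manip.observe()['ft_torque'])
f=optics.grab_frame("wrist");cv2.imwrite("pics/h_wrist.png",f["image"])
E
```

```text
clock: 18.55
eef_pos: [0.6402, -0.026, 0.0856]
tool_rot: [0.912, -0.319, 0.249, -0.061]
contact_force: [-31.2, -0.9, 25.0]
width: 0.0178
t 18.55 p [ 0.6402 -0.026   0.0856] xyaw -42.37 z [ 0.493 -0.047 -0.869] F [-31.2  -0.9  25. ] w 0.0178 q [-0.27  0.13  1.99  0.18  0.51  1.83]
[-0.08593814  2.65060769 -0.39178832]
```

View pics/h_wrist.png

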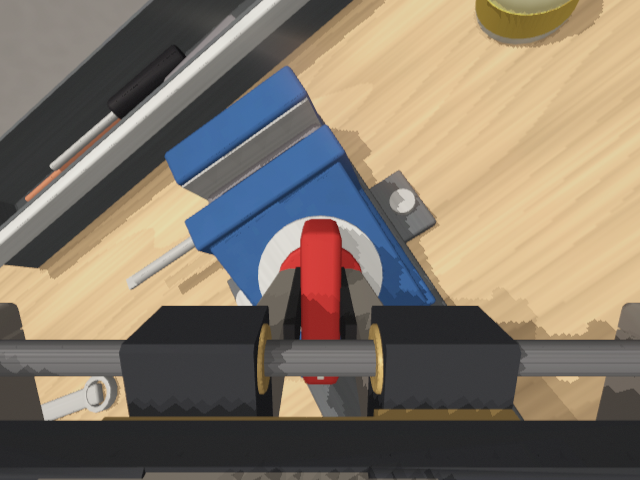

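The bar followed the full turn of about 1.18 rad. I'll let go and back off along the axis.

```bash
python3 -m jog '[{"travel":[0,0,0],"turn":[0,0,0],"hand":0.05},{"travel":[0,0,0],"turn":[0,0,0],"hand":0.05},{"travel":[0,0,0],"turn":[0,0,0],"hand":0.05},{"travel":[0,0,0],"turn":[0,0,0],"hand":0.05}]'
python3 -m jog '[{"travel":[0,0,-0.015],"turn":[0,0,0],"hand":0.05},{"travel":[0,0,-0.025],"turn":[0,0,0],"hand":0.05},{"travel":[0,0,-0.03],"turn":[0,0,0],"hand":0.05},{"travel":[0,0,-0.03],"turn":[0,0,0],"hand":0.05},{"travel":[0,0,-0.02],"turn":[0,0,0],"hand":0.05},{"travel":[0,0,0],"turn":[0,0,0],"hand":0.05},{"travel":[0,0,0],"turn":[0,0,0],"hand":0.05}]'
python3 - <<'E'
from h import *
from rig import optics,manip
tool()
f=optics.grab_frame("wrist");cv2.imwrite("pics/i_wrist.png",f["image"]);pickle.dump(f,open("i_wrist.pkl","wb"))
f=optics.grab_frame("scene");cv2.imwrite("pics/i_scene.png",cv2.resize(f["image"][200:380,240:456],(720,600)))
E
```

```text
clock: 19.1
eef_pos: [0.6426, -0.026, 0.0854]
tool_rot: [0.912, -0.319, 0.251, -0.062]
contact_force: [-0.3, -0.4, -0.1]
width: 0.0484
clock: 19.98
eef_pos: [0.5827, -0.0203, 0.1885]
tool_rot: [0.912, -0.319, 0.25, -0.062]
contact_force: [0.7, -0.3, -0.7]
width: 0.0485
t 19.975 p [ 0.5827 -0.0203  0.1885] xyaw -42.46 z [ 0.496 -0.047 -0.867] F [ 0.7 -0.3 -0.7] w 0.0485 q [-0.3  -0.19  2.08  0.15  0.74  1.86]
```

View pics/i_wrist.png

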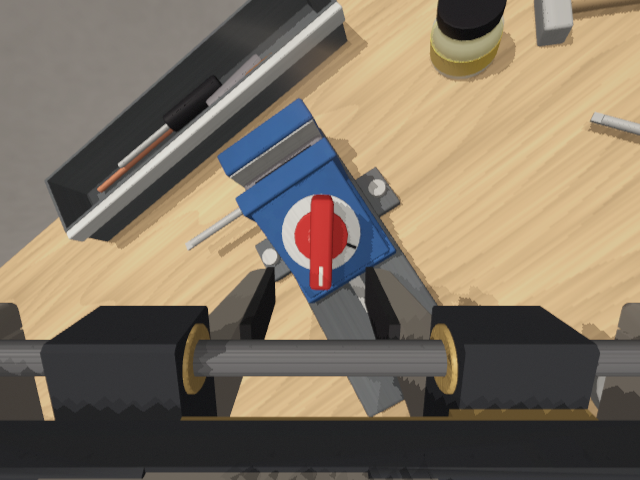

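View pics/i_scene.png

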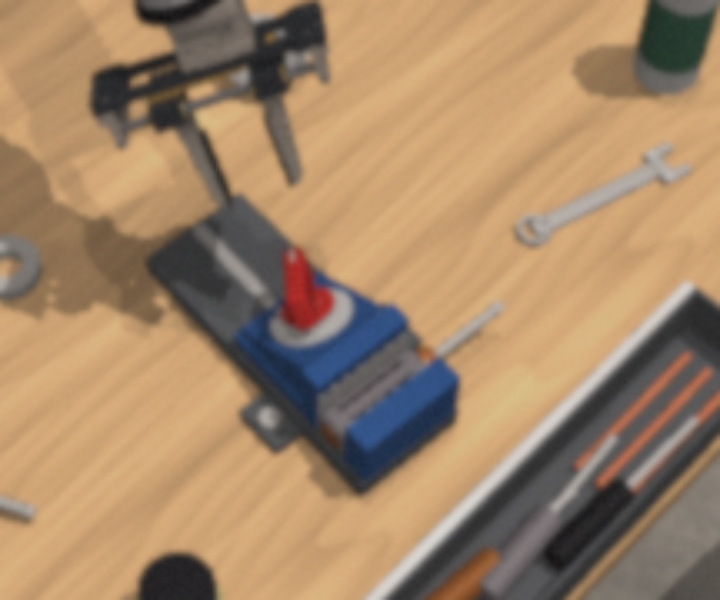

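The bar still lines up with the tool at (321,240) after release, so the knob has clicked over. In the scene view, the handle is snug between the jaws at (375,385). One last numeric check on the opening and the bystanders.

Run:
```python
from h import *
from rig import optics
f=pickle.load(open("i_wrist.pkl","rb"));P=cloud(f);hsv=cv2.cvtColor(f["image"],cv2.COLOR_BGR2HSV)
t=np.radians(-5.5);ex=np.array([np.cos(t),np.sin(t),0]);ey=np.array([-ex[1],ex[0],0]);o=np.array([.613,-.0232,0])
X=(P-o)@ex;Y=(P-o)@ey;Z=P[...,2];b=(hsv[...,0]>100)&(hsv[...,0]<128)&(hsv[...,1]>90)&(abs(Y)<.04)
s=b&(abs(Z-.099)<.003)&(X<.125);print("slide top x",np.percentile(X[s],[3,50,97]));g=b&(abs(Z-.085)<.003)&(X>.12);print("fixed top x",np.percentile(X[g],[3,50,97]))
red=((hsv[...,0]<8)|(hsv[...,0]>172))&(hsv[...,1]>130)&(Z>.05)&(Z<.16)&(abs(Y)<.06)&(X<.1)
A=-.5*X+.866*Z;U=.866*X+.5*Z;top=red&(A>np.percentile(A[red],97)-.006);print("knob",cv2.minAreaRect((np.c_[U,Y][top[:].nonzero() and top.ravel().nonzero()[0]] if 0 else np.c_[U[top],Y[top]]*1000).astype(np.float32)))
a=pickle.load(open("a_top.pkl","rb"))["image"];n=optics.grab_frame("top")["image"];cv2.imwrite("pics/j_top.png",n)
d=cv2.absdiff(a,n).max(2)
for k,(u,v,w) in dict(spare=(470,245,35),wrench=(232,154,35),hammer=(510,185,40),can=(158,162,25),jar=(442,150,20),dish=(268,282,22),bearing=(394,284,15)).items(): print(k,(d[v-w:v+w,u-w:u+w]>50).mean().round(3))
```

```text
slide top x [0.07754204 0.08707131 0.0979915 ]
fixed top x [0.13395436 0.14563565 0.15882097]
knob ((65.18627166748047, -0.9618473052978516), (17.893760681152344, 73.09693908691406), 56.541927337646484)
spare 0.0
wrench 0.0
hammer 0.0
can 0.0
jar 0.0
dish 0.0
bearing 0.134
```

View pics/j_top.png

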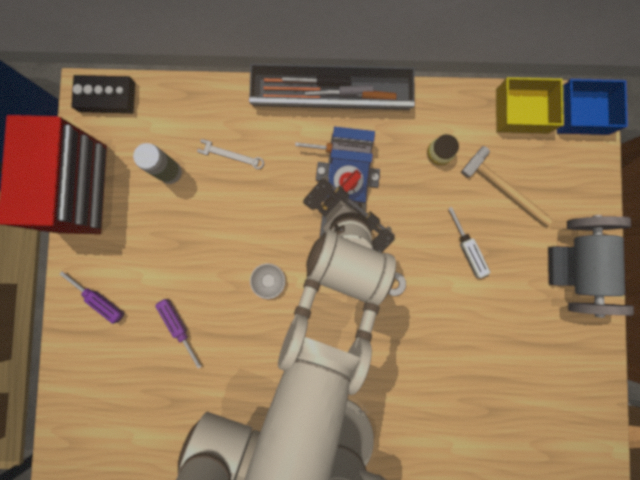

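Sliding jaw face is at about +0.097 m, so the opening is about 34 mm. The knob bar sits 33° to the other side. The change flagged at the bearing is the arm covering it. Handing in.

```bash
python3 -c "
from rig import manip
print(manip.job_done())"
```

```text
the job is handed in; nothing more can be done
None
```

I clamped the grey-handled screwdriver in the vise, locked the knob and handed the job in at about 20 s of the 59 s limit. The hand-in gives no verdict.

**What I did:** I laid the handle crosswise on the bed between the open jaws and let go. I then gripped the lock knob, pushed the jaw about 90 mm until it pressed the handle at about 30 N, turned the knob about 1.18 rad clockwise, released it and backed off.

**Last checks:**
- **Jaw:** the sliding jaw's face is at about +0.097 m in the vise frame, which puts the jaw travel near 0.10 m (the limit is 0.097 m).
- **Knob:** after release the bar stayed about 33° on the far side, so it clicked past its detent.
- **Robot:** about zero contact force, with the fingers clear of everything.
- **Bystanders:** all unchanged between the first and last top views except the bearing. The arm partly covers it there; its visible edge looks to be where it was, but I couldn't confirm that fully.

I judged the handle's final fit between the jaws by eye, and did not measure its height or angle after clamping.

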